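# Lock up the coin tray in the cash box

### The arm

A 6-joint arm with a two-finger parallel gripper is mounted at the origin on the work surface. World frame = base frame: x ahead of the robot, y to its left, z up, the work surface at z = 0. Lengths are in mm, angles in rad, forces in N, time in s.
With the tool pointing down it reaches from about 300 to 775 mm from the base axis. Payload 14.6 kg.
Tool frame: the origin (TCP) lies between the finger pads; the fingertips stand manip.nose_length ahead of it and the grasp point (between the pads) lies 11 mm behind it (manip.nose_length is the distance from the TCP to the fingertips, in mm); z points along the fingers, y is the line along which they close (so a half turn about z gives the same grasp; the last joint's range is limited). The gripper opens to 94 mm and grips with 3 to 60 N. Pads are 16 mm wide; open, the fingers measure 119 mm over their backs; the gripper's body (75 mm by 177 mm) begins 78 mm behind the grasp point.
Start: joints at [-1.187, 0.3, 1.521, -0, 1.321, -0.067], TCP at [239.619, -495.047, 213.446] pointing down, gripper open.
Joint ranges: [-3.03, 3.03], [-0.79, 2.21], [0.23, 2.52], [-1.04, 4.18], [0, 3.07], [-2.55, 2.55]. Speed limits (rad/s): [2.22, 2.22, 2.57, 3.14, 3.14, 3.14].

### API

Orientations are given as [roll, pitch, yaw] about the fixed x, y, z axes, in that order (R = Rz(yaw) Ry(pitch) Rx(roll)).
In Python, from cell import manip, cams, job gives the robot as it stands.
- The arm moves only by the tool jog_arm, never from a script. Its argument "commands" is a list of rows, each an object of numbers: "dx", "dy", "dz": the shift along the tool's x, y, z each as a share of 40 mm, from -1 to 1; "ax", "ay", "az": the turn, a rotation vector about the tool's x, y, z each as a share of 10 degrees, from -1 to 1; "gripper": the closure, from 0 (fully open) to 1 (shut). A call has 1 to 10 rows; each row shifts and turns the commanded pose from where the row before left it, along the tool's axes as they then stand; what a row does not reach is not made up. A row lasts 1/8 s, in which the tool goes at most 62.5 mm and 10.7 degrees, less where a joint would pass 70% of its speed; a pose out of reach is approached as far as the arm can. A call with a number of a shift or a turn outside -1 to 1 is refused whole. A call with a gripper value outside its range is refused whole. The fingers move at their own pace and stop on an object; "squeeze" is the grip in N (left out, the last holds). Time passes only in rows, so rows that do not move let the fingers close. It gives the time, the measured TCP pose, the force, the opening and the grip force at its end, in the units of the state.
- manip.read_state(): the state, without advancing time (a new reading comes with each control period).
- cams.camera(name): name is "scene" or "side" or "wrist"; returns a dict with "image" (384x512x3 uint8, red, green, blue), "fx", "fy", "cx", "cy" (pixels), "dist_coeffs" ([k1, k2, p1, p2, k3] as OpenCV has them; the pictures are not rectified), "world_to_cam" (4x4, takes a point from world to camera coordinates). Camera axes: x right, y down, z forward; pixel columns grow to the right and rows downward; lengths in mm; the calibration is good to about 2 mm. A picture is of the moment at which its call begins. There is no depth.
- job.sign_off(): hands the job in; it is judged then, once.
The state is a dict: "clock": time; "joints": joint angles; "qd": joint speeds; "effort": joint torques, N m; "eef_pos": TCP position; "eef_rot": TCP orientation; "wrist_force": force on the tool from outside, world axes, zero at the start; "moment": the same for the moment, N m; "finger_gap": finger opening in mm; "finger_force": force on a finger pad.
Only numpy, scipy, OpenCV 4.12 (cv2) and the standard library are available. Lean on these libraries where they do the work, as an engineer would, in place of code of your own. Each camera call takes 0.05 s, during which the arm holds its last target. There are 200 camera calls.

### The job

Put the coin tray with the bar handle away for the night: lower it flat into the empty bay of the steel cash box and let go, without dropping it. Then shut the lid all the way without slamming it, keeping the hasp up and clear, and only once the lid is down swing the hasp down over its staple until it lies flat against the front of the box. Leave the other things on the desk where they are.

Things in the scene. Friction and masses are not known exactly. Their poses are not given: they have to be found in the camera images.
- cashbox: Grey steel cash box fixed to the desk, 170 (x) by 250 (y) by 90 mm high without lid, walls and floor 5 mm. Origin at the centre of its underside; -x is its front, +x its hinge side, z up. A divider along x makes two bays: the -y one holds paper coin rolls (tops at z = 35 mm), the +y one is empty. A lock with its key (not used) sticks out 23 mm from the front at y = +85, z = 60 mm.
- bay (a point): Centre of the floor of the empty +y bay, at (0, 61, 5) mm in the box's frame, axes as the box. The bay is 160 (x) by 117 (y) mm inside, 85 mm deep.
- staple (a point): Outer end of the steel staple that sticks out 25 mm from the box front, at (-110, 0, 58) mm in the box's frame.
- lid (a joint): Lid angle in rad: 0 shut, grows as it opens, about 1.57 upright, at most 1.9. Stiff hinge along the box's y: it stays where left (some 4 to 8 N at the front edge moves it). Steel plate 174 x 254 x 8 mm lying on the rim when shut (z = 90 to 98 mm). On its top a fixed bail handle, 37 to 68 mm from the hinge, y within 43 mm, 9 mm high.
- lid_hinge (a point): On the lid's hinge axis (+x rim of the box), at (85, 0, 90) mm in the box's frame; turns with the lid.
- lid_edge (a point): Middle of the lid's free front edge on its outer (top) face, 170 mm from the hinge.
- hasp (a joint): Hasp angle in rad relative to the lid: 0 hanging down flat against the box front over the staple (lid shut), 1.57 straight out in line with the lid, larger values folded up and back over the lid's outer face, at most 2.8. Light friction: it stays where it is left.
- hasp_hinge (a point): On the hasp's hinge axis (parallel to the box's y) at the lid's front edge: 178 mm from the lid hinge and 4 mm above the lid's underside, so at (-93, 0, 94) mm in the box's frame with the lid shut; turns with the hasp.
- hasp_tab (a point): Middle of the outer end of the hasp's finger tab. The hasp is a slotted steel plate 44 mm wide, 61 mm long, 3 mm thick; near its free end a tab 36 mm wide, 12 mm thick sticks out 22 mm from its outer face. With hasp and lid shut this point is at (-120, 0, 42) mm in the box's frame, -x being outward.
- tray: Wooden coin tray, slab 120 (x) x 90 (y) x 22 mm with eight coins set in its top, and an upright bar handle along its middle: 70 (x) x 14 (y) mm, rising from the slab to z = 62 mm. About 0.3 kg. Origin at the centre of its underside.
- tray_grip (a point): Grip point on the tray's bar handle, 50 mm above the tray's underside.
- loupe: Bystander: round magnifier lying flat, steel frame 68 mm across with glass, round steel handle, 139 mm long along x, 12 mm high. Origin under its middle.
- scale_pan: Bystander: shallow brass scale pan, 100 mm across, 16 mm high. Origin under its centre.
- tube_stand: Bystander: wooden stand 80 x 60 mm with two clear coin tubes, 72 mm high. Origin under its centre.
- cup: Bystander: white ceramic sorting cup, 64 mm across, 75 mm high, in front of the cash box. Origin under its centre.
- medal: Bystander: round medal in a clear capsule, 60 mm across, 12 mm high, in front of the cash box. Origin under its centre.
There are look-alikes about, which are no part of the job. What is shaped like the tray but green or red is not meant.

How it is judged (in metres and radians):
On the way, in this order (a step that is already met when the one before it is completed fails the run):
1. the tray lies flat on the floor of the empty bay, let go, with the lid still open (x of tray in the frame of bay between -0.03 and 0.03 m and y of tray in the frame of bay between -0.03 and 0.03 m and z of tray in the frame of bay below 0.008 m and angle between tray's own z axis and vertical below 0.1 rad and contact force between the fingers and tray below 0.1 N and value of joint lid above 0.6 rad), for 0.2 s.
2. the lid is fully shut (value of joint lid below 0.04 rad), for 0.1 s.
3. after that, the hasp is swung home over the staple (value of joint lid below 0.04 rad and value of joint hasp below 0.1 rad), for 0.2 s.
At the end, for the whole second after the job is handed in: The tray lies flat (within 0.1 rad) and still on the floor of the empty bay, its centre within 30 mm of the bay's centre along each side and its underside within 8 mm of the floor; the lid is shut to within 0.04 rad; the hasp is home over its staple to within 0.1 rad (all of step 3 and x of tray in the frame of bay between -0.03 and 0.03 m and y of tray in the frame of bay between -0.03 and 0.03 m and z of tray in the frame of bay below 0.008 m and angle between tray's own z axis and vertical below 0.1 rad and linear speed of tray below 0.02 m/s); the robot touches nothing.
It fails at once if the tray is dropped: it falls at over 0.6 m/s while nothing grips it (contact force between the fingers and tray below 0.05 N and linear speed of tray above 0.6 m/s).
It fails at once if the lid is slammed: it closes faster than 2.5 rad/s (velocity of joint lid below -2.5 rad/s).
It fails at once if a bystander is moved by more than 25 mm or tipped over (distance of any of loupe, scale_pan, tube_stand, cup, medal from where it was at the start of the episode above 0.025 m or angle between any of loupe, scale_pan, tube_stand, cup, medal's own z axis and vertical above 0.5 rad).
It also fails if it takes over 72 s, if anything falls off the work surface, if the arm or the gripper's body presses on something with over 40 N, if the wrist force passes 120 N, or if a joint passes its speed limit or range.

## Working session

There is one attempt and no reset: what is moved stays moved. The work goes in short steps, Python scripts to look and compute and a tool call to move; the robot and the scene stay as the last step left them, time stands still between calls to the robot, and variables do not carry over. Pictures are saved under pics/ and viewed, at most 10 in all, crops included, and the job is handed in when it is done.

Besides the shell and the picture viewer there is one more tool, called after "Emit:" as name([rows], argument=value, ...), one row to a line, values as JSON. jog_arm: Moves the arm, as the interface text tells. Shift numbers are shares of 40 mm and turn numbers shares of 10 degrees, none past 1 either way. Its arguments: {"type":"object","properties":{"commands":{"type":"array"},"squeeze":{"type":"number"}},"required":["commands"]}

```bash
ls; mkdir -p pics
python3 - <<'E'
from cell import manip,cams,job
import cv2,numpy as np
s=manip.read_state();print(s, manip.nose_length)
ims=[]
for n in("scene","side"):
    c=cams.camera(n);cv2.imwrite(f"pics/{n}0.png",c["image"][:,:,::-1]);np.save(f"pics/{n}0.npy",c["image"])
    print(n,c["fx"],c["fy"],c["cx"],c["cy"],c["dist_coeffs"],np.round(np.linalg.inv(c["world_to_cam"]),3).tolist())
E
```

```text
pics
{'clock': 0.0, 'joints': array([-1.18661376e+00,  3.00492079e-01,  1.52159488e+00, -6.42774266e-06,
        1.32068878e+00, -6.66325281e-02]), 'qd': array([ 0.00167062, -0.00063393, -0.00023313,  0.00154579, -0.00018427,
       -0.00057212]), 'effort': array([ 1.38875846e-03, -5.31807160e+01, -3.52741778e+01,  7.08541065e-02,
        2.43660092e-02, -9.13317012e-05]), 'eef_pos': array([ 239.51789604, -494.82177955,  212.86897881]), 'eef_rot': array([-3.14041177e+00, -7.25619152e-05,  4.50816645e-01]), 'wrist_force': array([-0.19527592, -0.77468853,  0.58690085]), 'moment': array([0.02074591, 0.0446049 , 0.05506324]), 'finger_force': 0.0, 'finger_gap': 94.10947925823913} 8.0
scene 474.2530368448426 474.2530368448426 252.4508899093499 197.44754145018638 [-0.02745955  0.          0.          0.          0.        ] [[-0.88, 0.289, -0.376, 1023.263], [0.474, 0.529, -0.703, 898.687], [-0.004, -0.798, -0.603, 997.23], [0.0, 0.0, 0.0, 1.0]]
side 446.031144997518 446.031144997518 259.1043503961758 184.52910175070267 [-0.13793107  0.          0.          0.          0.        ] [[0.93, -0.28, 0.24, 52.512], [-0.368, -0.714, 0.595, -1171.965], [0.005, -0.642, -0.767, 1396.706], [0.0, 0.0, 0.0, 1.0]]
```

View pics/scene0.png

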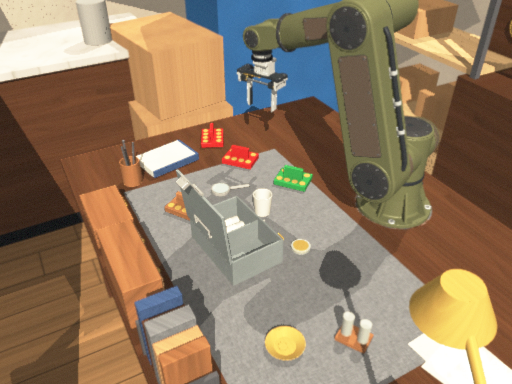

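View pics/side0.png

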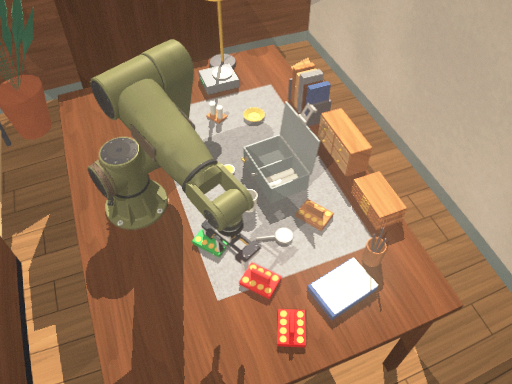

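Candidates for the tray are wooden (side 316,213 / scene 177,205), green (side 209,243), and red (side 260,281 and 291,327). The wooden one fits the description, since green and red are excluded. I'll confirm it in an enlarged crop that also shows the box corners.

Run:
```python
import cv2,numpy as np
a=cv2.imread("pics/side0.png")[95:245,230:350];b=cv2.imread("pics/scene0.png")[160:285,160:290]
a=cv2.resize(a,None,fx=4,fy=4,interpolation=cv2.INTER_CUBIC);cv2.imwrite("pics/c1.png",a)
b=cv2.resize(b,None,fx=4.6,fy=4.6,interpolation=cv2.INTER_CUBIC);cv2.imwrite("pics/c2.png",b)
```

```text
(no output)
```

View pics/c1.png

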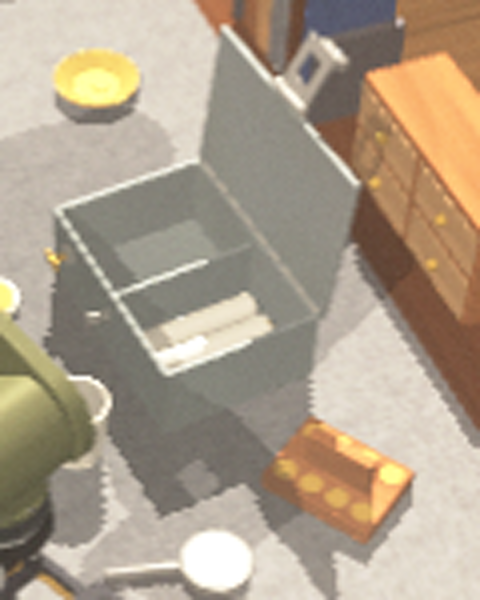

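View pics/c2.png

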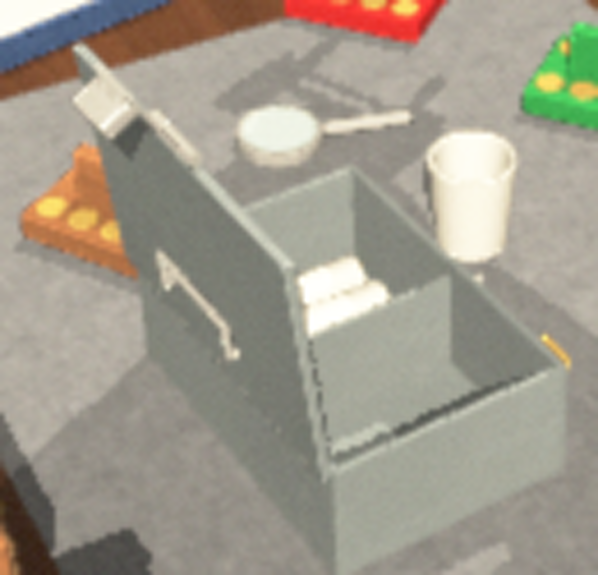

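The crop confirms it. The wooden tray with coins and a bar handle is at side ≈(314,215), and the box rim corners, lid and hasp are visible too. Next I fit the poses to the picked corners.

```bash
cat > h.py <<'E'
import numpy as np,cv2
from scipy.optimize import least_squares
from scipy.spatial.transform import Rotation as R
K={"scene":(474.2530368,252.45089,197.44754,-0.02745955,[[-0.88,0.289,-0.376,1023.263],[0.474,0.529,-0.703,898.687],[-0.004,-0.798,-0.603,997.23]]),}
def cam(n):
    from cell import cams
    return cams.camera(n)
def proj(c,P):
    W=np.array(c["world_to_cam"]);r,_=cv2.Rodrigues(W[:3,:3])
    A=np.array([[c["fx"],0,c["cx"]],[0,c["fy"],c["cy"]],[0,0,1.]])
    return cv2.projectPoints(np.asarray(P,float).reshape(-1,3),r,W[:3,3],A,np.array(c["dist_coeffs"]))[0][:,0]
def place(p,P):
    return R.from_euler("z",p[2]).apply(np.asarray(P,float))+[p[0],p[1],p[3] if len(p)>3 and False else 0]
def lidpt(th,d,y,h):  # d from hinge, h above underside
    return [85-d*np.cos(th)+h*np.sin(th),y,90+d*np.sin(th)+h*np.cos(th)]
E
cat > fit.py <<'E'
from h import *
import pickle
cs={n:cam(n) for n in("scene","side")}
pickle.dump(cs,open("cams.pkl","wb"))
s=lambda x,y:(230+x/4-.4,95+y/4-.4); t=lambda x,y:(160+x/4.6-.4,160+y/4.6-.4)
box=[("side",(-85,125,90),s(57,210)),("side",(85,125,90),s(200,163)),("side",(-85,-125,90),s(165,372)),("side",(85,-125,90),s(318,315)),
 ("scene",(-85,125,90),t(564,372)),("scene",(-85,-125,90),t(350,168)),("scene",(85,125,90),t(333,470)),("scene",(85,125,0),t(338,572)),("scene",(-85,125,0),t(562,470))]
lid=[("side",(170,127,0),s(225,28)),("side",(170,-127,0),s(357,185)),("scene",(170,127,4),t(287,266)),("scene",(170,-127,4),t(80,48))]
def f(p):
    r=[]
    for n,P,u in box: r+=list(proj(cs[n],place(p,[P]))[0]-u)
    for n,P,u in lid: r+=list(proj(cs[n],place(p,[lidpt(p[3],*P)]))[0]-u)
    return r
o=least_squares(f,[480,0,0,1.7],x_scale=[100,100,1,1],loss="soft_l1");print("box",o.x.round(3),np.round(o.fun,1).reshape(-1,2).tolist())
tr=[((-60,45,22),s(305,425)),((60,45,22),s(412,475)),((60,-45,22),s(368,528)),((-60,-45,22),s(263,472)),((60,-45,0),s(365,541))]
for y0 in(0,1.57,.8,-.8):
    hb=[((-35,0,62),s(313,424)),((35,0,62),s(376,470))]
    g=lambda p:np.ravel([proj(cs["side"],place(p,[P]))[0]-u for P,u in tr+hb])
    q=least_squares(g,[500,-250,y0],x_scale=[100,100,1],loss="soft_l1");print("tray",q.x.round(3),q.cost,q.fun.round(1).reshape(-1,2).tolist())
E
python3 fit.py
```

```text
box [ 5.70279e+02 -6.17080e+01  8.70000e-02  1.68200e+00] [[-0.7, -0.4], [-0.1, -1.3], [0.4, 1.2], [0.7, 0.5], [0.6, -1.3], [0.8, -0.9], [-0.3, 1.0], [-0.4, 1.7], [0.0, 0.1], [-0.7, -0.2], [-0.1, 1.0], [0.0, 0.3], [-0.8, -0.4]]
tray [ 627.376 -310.76    -0.997] 6.9488988681534245 [[1.1, -3.1], [0.9, -1.3], [0.0, 1.2], [-0.7, 0.1], [0.1, 1.3], [-0.6, 1.2], [-0.4, -1.7]]
tray [ 627.376 -310.76    -0.997] 6.9488988680752595 [[1.1, -3.1], [0.9, -1.3], [0.0, 1.2], [-0.7, 0.1], [0.1, 1.3], [-0.6, 1.2], [-0.4, -1.7]]
tray [ 627.376 -310.76    -0.997] 6.9488988682311765 [[1.1, -3.1], [0.9, -1.3], [0.0, 1.2], [-0.7, 0.1], [0.1, 1.3], [-0.6, 1.2], [-0.4, -1.7]]
tray [ 627.376 -310.76    -0.997] 6.948898868086992 [[1.1, -3.1], [0.9, -1.3], [0.0, 1.2], [-0.7, 0.1], [0.1, 1.3], [-0.6, 1.2], [-0.4, -1.7]]
```

Emit:
jog_arm([
  {"dx": 0.95},
  {"dx": 0.95},
  {"dx": 0.95},
  {"dx": 0.95},
  {"dx": 0.95},
  {"dx": 0.95},
  {"dx": 0.95},
  {"dx": 0.95},
  {"dx": 0.95},
  {"dx": 0.5},
])

```text
schema error: expected keys dx, dy, dz, ax, ay, az, gripper
```

Emit:
jog_arm([
  {"az": 0.92},
  {"az": 0.92},
  {"az": 0.92},
  {"az": 0.92},
  {"az": 0.92},
  {"az": 0.92},
  {"az": 0.92},
  {"az": 0.92},
  {"az": 0.92},
  {},
])

```text
schema error: expected keys dx, dy, dz, ax, ay, az, gripper
```

Run:
```python
from h import *
from cell import manip
import pickle
s=manip.read_state();print(s["eef_pos"],s["eef_rot"],s["joints"])
c=cam("wrist");pickle.dump(c,open("w1.pkl","wb"));im=c["image"][:,:,::-1].copy()
p=[627.4,-310.8,-.997]
for u in proj(c,place(p,[(a,b,22) for a,b in((-60,-45),(60,-45),(60,45),(-60,45))]+[(-35,0,62),(35,0,62)])): print(u.round(0));cv2.circle(im,tuple(int(v) for v in u),3,(255,0,255),1)
cv2.imwrite("pics/w1.png",im)
```

```text
[ 239.55688755 -494.91962956  213.1176182 ] [-3.14088689e+00 -6.68783920e-05  4.50727600e-01] [-1.18662717e+00  3.00251214e-01  1.52131952e+00  2.04256128e-05
  1.32073057e+00 -6.65635318e-02]
[ 216. -160.]
[ 324. -171.]
[ 311. -224.]
[ 208. -218.]
[ 231. -220.]
[ 299. -223.]
```

View pics/w1.png

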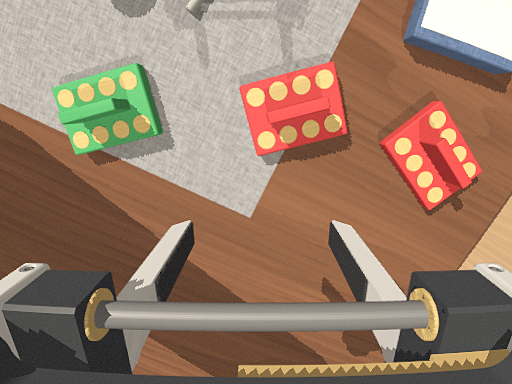

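All seven keys are needed in every row, so neither move ran. This wrist picture shows only the decoys: green (107,108), red (293,110) and red (432,155). Resending with full rows.

Emit:
jog_arm([
  {"dx": 0.95, "dy": 0, "dz": 0, "ax": 0, "ay": 0, "az": 0, "gripper": 0},
  {"dx": 0.95, "dy": 0, "dz": 0, "ax": 0, "ay": 0, "az": 0, "gripper": 0},
  {"dx": 0.95, "dy": 0, "dz": 0, "ax": 0, "ay": 0, "az": 0, "gripper": 0},
  {"dx": 0.95, "dy": 0, "dz": 0, "ax": 0, "ay": 0, "az": 0, "gripper": 0},
  {"dx": 0.95, "dy": 0, "dz": 0, "ax": 0, "ay": 0, "az": 0, "gripper": 0},
  {"dx": 0.95, "dy": 0, "dz": 0, "ax": 0, "ay": 0, "az": 0, "gripper": 0},
  {"dx": 0.95, "dy": 0, "dz": 0, "ax": 0, "ay": 0, "az": 0, "gripper": 0},
  {"dx": 0.95, "dy": 0, "dz": 0, "ax": 0, "ay": 0, "az": 0, "gripper": 0},
  {"dx": 0.95, "dy": 0, "dz": 0, "ax": 0, "ay": 0, "az": 0, "gripper": 0},
  {"dx": 0.5, "dy": 0, "dz": 0, "ax": 0, "ay": 0, "az": 0, "gripper": 0},
])

```text
clock: 1.5
eef_pos: [566.8, -336.2, 213.0]
eef_rot: [-3.141, 0.0, 0.452]
wrist_force: [0.3, -0.7, -0.1]
finger_gap: 94.2
finger_force: 0.0
```

Emit:
jog_arm([
  {"dx": 0, "dy": 0, "dz": 0, "ax": 0, "ay": 0, "az": 0.92, "gripper": 0},
  {"dx": 0, "dy": 0, "dz": 0, "ax": 0, "ay": 0, "az": 0.92, "gripper": 0},
  {"dx": 0, "dy": 0, "dz": 0, "ax": 0, "ay": 0, "az": 0.92, "gripper": 0},
  {"dx": 0, "dy": 0, "dz": 0, "ax": 0, "ay": 0, "az": 0.92, "gripper": 0},
  {"dx": 0, "dy": 0, "dz": 0, "ax": 0, "ay": 0, "az": 0.92, "gripper": 0},
  {"dx": 0, "dy": 0, "dz": 0, "ax": 0, "ay": 0, "az": 0.92, "gripper": 0},
  {"dx": 0, "dy": 0, "dz": 0, "ax": 0, "ay": 0, "az": 0.92, "gripper": 0},
  {"dx": 0, "dy": 0, "dz": 0, "ax": 0, "ay": 0, "az": 0.92, "gripper": 0},
  {"dx": 0, "dy": 0, "dz": 0, "ax": 0, "ay": 0, "az": 0.92, "gripper": 0},
  {"dx": 0, "dy": 0, "dz": 0, "ax": 0, "ay": 0, "az": 0, "gripper": 0},
])

```text
clock: 2.75
eef_pos: [565.4, -337.3, 213.2]
eef_rot: [3.141, 0.0, -0.993]
wrist_force: [-0.3, -0.0, -0.1]
finger_gap: 94.0
finger_force: 0.0
```

```bash
cat > look.py <<'E'
from h import *
from cell import manip
import pickle,sys
s=manip.read_state();print(s["eef_pos"],s["eef_rot"],s["joints"])
c=cam("wrist");pickle.dump(c,open("w1.pkl","wb"));im=c["image"][:,:,::-1].copy()
p=[627.4,-310.8,-.997]
for u in proj(c,place(p,[(a,b,22) for a,b in((-60,-45),(60,-45),(60,45),(-60,45))]+[(-35,0,62),(35,0,62)])): print(u.round(0));cv2.circle(im,tuple(int(v) for v in u),3,(255,0,255),1)
cv2.imwrite("pics/w2.png",im)
E
python3 look.py
```

```text
[ 565.40450837 -337.30246648  213.24752449] [ 3.14142940e+00  3.63100215e-04 -9.93378347e-01] [-5.93509092e-01  5.48282946e-01  1.17256901e+00 -9.12300299e-06
  1.42113870e+00  1.97066691e+00]
[245. 208.]
[244. 118.]
[173. 118.]
[180. 208.]
[206. 200.]
[203. 141.]
```

View pics/w2.png

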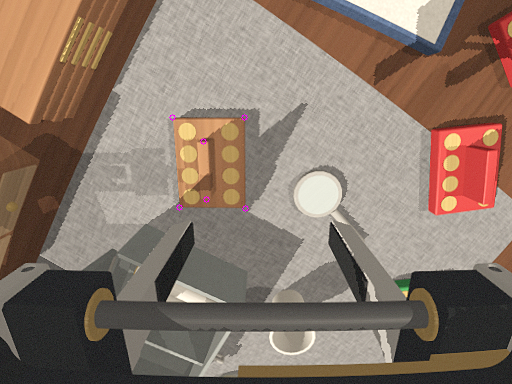

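The model overlays the wooden tray well in the wrist view (slab 178–245 × 118–209). I descend and grip.

Emit:
jog_arm([
  {"dx": 0.15, "dy": -0.83, "dz": 0, "ax": 0, "ay": 0, "az": 0, "gripper": 0},
  {"dx": 0.15, "dy": -0.83, "dz": 0, "ax": 0, "ay": 0, "az": 0, "gripper": 0},
  {"dx": 0, "dy": 0, "dz": 0.87, "ax": 0, "ay": 0, "az": 0, "gripper": 0},
  {"dx": 0, "dy": 0, "dz": 0.87, "ax": 0, "ay": 0, "az": 0, "gripper": 0},
  {"dx": 0, "dy": 0, "dz": 0.87, "ax": 0, "ay": 0, "az": 0, "gripper": 0},
  {"dx": 0, "dy": 0, "dz": 0.87, "ax": 0, "ay": 0, "az": 0, "gripper": 0},
  {"dx": 0, "dy": 0, "dz": 0.44, "ax": 0, "ay": 0, "az": 0, "gripper": 0},
  {"dx": 0, "dy": 0, "dz": 0.43, "ax": 0, "ay": 0, "az": 0, "gripper": 0},
  {"dx": 0, "dy": 0, "dz": 0, "ax": 0, "ay": 0, "az": 0, "gripper": 0.5},
  {"dx": 0, "dy": 0, "dz": 0, "ax": 0, "ay": 0, "az": 0, "gripper": 0.7},
], squeeze=30)

```text
clock: 4.05
eef_pos: [628.2, -311.5, 40.7]
eef_rot: [-3.141, -0.001, -0.994]
wrist_force: [0.6, 0.2, -0.0]
finger_gap: 77.3
finger_force: 0.0
```

Emit:
jog_arm([
  {"dx": 0, "dy": 0, "dz": 0, "ax": 0, "ay": 0, "az": 0, "gripper": 1},
  {"dx": 0, "dy": 0, "dz": 0, "ax": 0, "ay": 0, "az": 0, "gripper": 1},
  {"dx": 0, "dy": 0, "dz": 0, "ax": 0, "ay": 0, "az": 0, "gripper": 1},
  {"dx": 0, "dy": 0, "dz": 0, "ax": 0, "ay": 0, "az": 0, "gripper": 1},
  {"dx": 0, "dy": 0, "dz": 0, "ax": 0, "ay": 0, "az": 0, "gripper": 1},
  {"dx": 0, "dy": 0, "dz": 0, "ax": 0, "ay": 0, "az": 0, "gripper": 1},
])

```text
clock: 4.8
eef_pos: [627.6, -311.2, 39.4]
eef_rot: [3.142, 0.0, -0.994]
wrist_force: [-0.7, -0.2, 0.0]
finger_gap: 17.6
finger_force: 0.0
```

Emit:
jog_arm([
  {"dx": 0, "dy": 0, "dz": 0, "ax": 0, "ay": 0, "az": 0, "gripper": 1},
  {"dx": 0, "dy": 0, "dz": 0, "ax": 0, "ay": 0, "az": 0, "gripper": 1},
  {"dx": 0, "dy": 0, "dz": -0.4, "ax": 0, "ay": 0, "az": 0, "gripper": 1},
  {"dx": 0, "dy": 0, "dz": -0.9, "ax": 0, "ay": 0, "az": 0, "gripper": 1},
  {"dx": 0, "dy": 0, "dz": -0.9, "ax": 0, "ay": 0, "az": 0, "gripper": 1},
  {"dx": 0, "dy": 0, "dz": -0.9, "ax": 0, "ay": 0, "az": 0, "gripper": 1},
  {"dx": 0, "dy": 0, "dz": -0.9, "ax": 0, "ay": 0, "az": 0, "gripper": 1},
  {"dx": 0, "dy": 0, "dz": 0, "ax": 0, "ay": 0, "az": 0, "gripper": 1},
])

```text
clock: 5.8
eef_pos: [628.5, -311.6, 203.4]
eef_rot: [-3.139, -0.005, -0.994]
wrist_force: [0.3, -0.1, -2.9]
finger_gap: 14.3
finger_force: 30.0
```

Emit:
jog_arm([
  {"dx": 0, "dy": 0, "dz": 0, "ax": 0, "ay": 0, "az": -0.885, "gripper": 1},
  {"dx": 0, "dy": 0, "dz": 0, "ax": 0, "ay": 0, "az": -0.885, "gripper": 1},
  {"dx": 0, "dy": 0, "dz": 0, "ax": 0, "ay": 0, "az": -0.885, "gripper": 1},
  {"dx": 0, "dy": 0, "dz": 0, "ax": 0, "ay": 0, "az": -0.885, "gripper": 1},
  {"dx": 0, "dy": 0, "dz": 0, "ax": 0, "ay": 0, "az": -0.885, "gripper": 1},
  {"dx": 0, "dy": 0, "dz": 0, "ax": 0, "ay": 0, "az": -0.885, "gripper": 1},
  {"dx": 0, "dy": 0, "dz": 0, "ax": 0, "ay": 0, "az": -0.885, "gripper": 1},
  {"dx": 0, "dy": 0, "dz": 0, "ax": 0, "ay": 0, "az": 0, "gripper": 1},
])

```text
clock: 6.8
eef_pos: [627.3, -311.0, 198.0]
eef_rot: [-3.14, 0.002, 0.086]
wrist_force: [0.6, -0.1, -3.0]
finger_gap: 14.1
finger_force: 30.0
```

Emit:
jog_arm([
  {"dx": -0.9, "dy": 0, "dz": 0, "ax": 0, "ay": 0, "az": 0, "gripper": 1},
  {"dx": -0.9, "dy": 0, "dz": 0, "ax": 0, "ay": 0, "az": 0, "gripper": 1},
  {"dx": 0, "dy": -0.98, "dz": 0, "ax": 0, "ay": 0, "az": 0, "gripper": 1},
  {"dx": 0, "dy": -0.98, "dz": 0, "ax": 0, "ay": 0, "az": 0, "gripper": 1},
  {"dx": 0, "dy": -0.98, "dz": 0, "ax": 0, "ay": 0, "az": 0, "gripper": 1},
  {"dx": 0, "dy": -0.98, "dz": 0, "ax": 0, "ay": 0, "az": 0, "gripper": 1},
  {"dx": 0, "dy": -0.98, "dz": 0, "ax": 0, "ay": 0, "az": 0, "gripper": 1},
  {"dx": 0, "dy": -0.98, "dz": 0, "ax": 0, "ay": 0, "az": 0, "gripper": 1},
  {"dx": 0, "dy": -0.98, "dz": 0, "ax": 0, "ay": 0, "az": 0, "gripper": 1},
  {"dx": 0, "dy": -0.98, "dz": 0, "ax": 0, "ay": 0, "az": 0, "gripper": 1},
])

```text
clock: 8.05
eef_pos: [528.2, -3.8, 199.0]
eef_rot: [-3.142, 0.001, 0.082]
wrist_force: [0.8, -0.0, -2.5]
finger_gap: 14.0
finger_force: 30.0
```

Emit:
jog_arm([
  {"dx": 0.45, "dy": 0, "dz": 0, "ax": 0, "ay": 0, "az": 0, "gripper": 1},
  {"dx": 0.45, "dy": 0, "dz": 0, "ax": 0, "ay": 0, "az": 0, "gripper": 1},
  {"dx": 0, "dy": 0, "dz": 0, "ax": 0, "ay": 0, "az": 0, "gripper": 1},
])

```text
clock: 8.43
eef_pos: [564.7, -1.8, 198.6]
eef_rot: [-3.141, 0.001, 0.084]
wrist_force: [-0.0, 0.3, -3.4]
finger_gap: 13.8
finger_force: 30.0
```

Run:
```python
from h import *
from cell import manip
s=manip.read_state();print(s["eef_pos"],s["eef_rot"],s["joints"])
B=[570.3,-61.7,.087]
rim=[(-85,125,90),(85,125,90),(-85,-125,90),(85,-125,90),(-85,3,90),(85,3,90)]
p=s["eef_pos"];tp=[p[0],p[1],s["eef_rot"][2]]
tz=p[2]-39
ims=[]
for n in("side","wrist"):
    c=cam(n);im=c["image"][:,:,::-1].copy()
    for u in proj(c,place(B,rim)): cv2.circle(im,tuple(int(v) for v in u),2,(255,0,255),-1)
    for u in proj(c,place(tp,[(a,b,tz) for a in(-60,60) for b in(-45,45)])): cv2.circle(im,tuple(int(v) for v in u),2,(0,255,0),-1)
    ims.append(im)
a=cv2.resize(ims[0][80:230,220:350],(520,600),interpolation=cv2.INTER_CUBIC)
b=cv2.resize(ims[1],(280,210));b=cv2.copyMakeBorder(b,0,390,0,0,0)
cv2.imwrite("pics/p3.png",np.hstack([a,b]))
```

```text
[564.68186102  -1.77161767 198.60252381] [-3.14143355e+00  1.07642506e-03  8.39371705e-02] [-6.79951394e-02  3.45194178e-01  1.49645491e+00 -5.85119586e-06
  1.30103167e+00  1.41886566e+00]
```

View pics/p3.png

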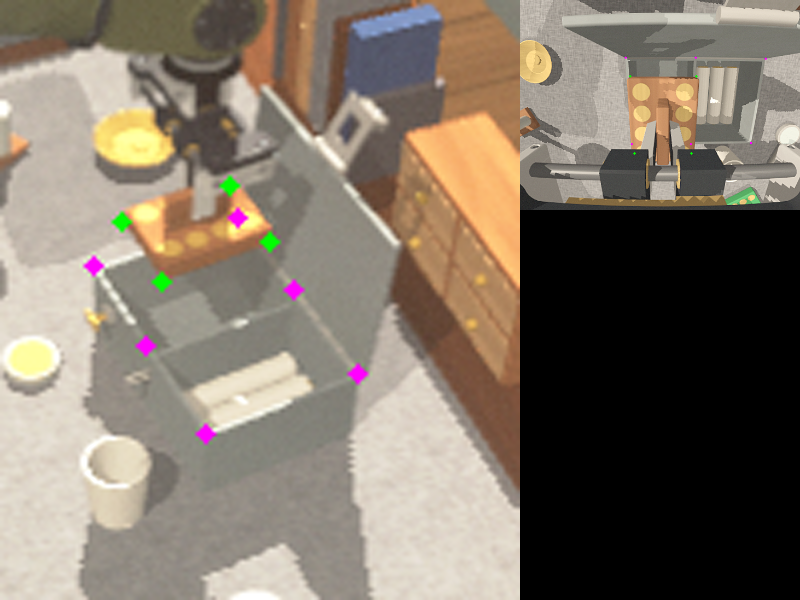

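The side crop and wrist inset show the tray squared up over the empty bay, with the predicted rim points on the real corners. I lower it.

Emit:
jog_arm([
  {"dx": 0, "dy": 0, "dz": 0.8, "ax": 0, "ay": 0, "az": 0, "gripper": 1},
  {"dx": 0, "dy": 0, "dz": 0.8, "ax": 0, "ay": 0, "az": 0, "gripper": 1},
  {"dx": 0, "dy": 0, "dz": 0.7, "ax": 0, "ay": 0, "az": 0, "gripper": 1},
  {"dx": 0, "dy": 0, "dz": 0.6, "ax": 0, "ay": 0, "az": 0, "gripper": 1},
  {"dx": 0, "dy": 0, "dz": 0.5, "ax": 0, "ay": 0, "az": 0, "gripper": 1},
  {"dx": 0, "dy": 0, "dz": 0.3, "ax": 0, "ay": 0, "az": 0, "gripper": 1},
  {"dx": 0, "dy": 0, "dz": 0.1, "ax": 0, "ay": 0, "az": 0, "gripper": 1},
  {"dx": 0, "dy": 0, "dz": 0, "ax": 0, "ay": 0, "az": 0, "gripper": 1},
  {"dx": 0, "dy": 0, "dz": 0, "ax": 0, "ay": 0, "az": 0, "gripper": 1},
])

```text
clock: 9.65
eef_pos: [564.9, -1.9, 48.2]
eef_rot: [3.141, -0.001, 0.087]
wrist_force: [-1.0, -0.4, -3.1]
finger_gap: 13.8
finger_force: 30.0
```

Emit:
jog_arm([
  {"dx": 0, "dy": 0, "dz": 0.06, "ax": 0, "ay": 0, "az": 0, "gripper": 1},
  {"dx": 0, "dy": 0, "dz": 0.05, "ax": 0, "ay": 0, "az": 0, "gripper": 1},
  {"dx": 0, "dy": 0, "dz": 0, "ax": 0, "ay": 0, "az": 0, "gripper": 1},
  {"dx": 0, "dy": 0, "dz": 0, "ax": 0, "ay": 0, "az": 0, "gripper": 1},
])

```text
clock: 10.15
eef_pos: [564.8, -1.9, 44.4]
eef_rot: [3.141, -0.001, 0.087]
wrist_force: [-6.2, -1.1, 13.2]
finger_gap: 13.8
finger_force: 30.0
```

The tray is on the floor: the upward force rose from -3 to +13 N. I release and retract.

Emit:
jog_arm([
  {"dx": 0, "dy": 0, "dz": 0, "ax": 0, "ay": 0, "az": 0, "gripper": 0.6},
  {"dx": 0, "dy": 0, "dz": 0, "ax": 0, "ay": 0, "az": 0, "gripper": 0.6},
  {"dx": 0, "dy": 0, "dz": 0, "ax": 0, "ay": 0, "az": 0, "gripper": 0.6},
  {"dx": 0, "dy": 0, "dz": 0, "ax": 0, "ay": 0, "az": 0, "gripper": 0.6},
  {"dx": 0, "dy": 0, "dz": 0, "ax": 0, "ay": 0, "az": 0, "gripper": 0.6},
  {"dx": 0, "dy": 0, "dz": -0.3, "ax": 0, "ay": 0, "az": 0, "gripper": 0.6},
  {"dx": 0, "dy": 0, "dz": -0.9, "ax": 0, "ay": 0, "az": 0, "gripper": 0.6},
  {"dx": 0, "dy": 0, "dz": -0.9, "ax": 0, "ay": 0, "az": 0, "gripper": 0.6},
  {"dx": 0, "dy": 0, "dz": -0.9, "ax": 0, "ay": 0, "az": 0, "gripper": 0.6},
  {"dx": 0, "dy": 0, "dz": -0.9, "ax": 0, "ay": 0, "az": 0, "gripper": 0.6},
])

```text
clock: 11.4
eef_pos: [564.5, -1.9, 201.2]
eef_rot: [3.141, -0.001, 0.087]
wrist_force: [0.5, -0.1, -0.3]
finger_gap: 37.8
finger_force: 0.0
```

Emit:
jog_arm([
  {"dx": 0, "dy": 0, "dz": -0.9, "ax": 0, "ay": 0, "az": 0, "gripper": 1},
  {"dx": 0, "dy": 0, "dz": -0.9, "ax": 0, "ay": 0, "az": 0, "gripper": 1},
  {"dx": 0, "dy": 0, "dz": -0.9, "ax": 0, "ay": 0, "az": 0, "gripper": 1},
  {"dx": 0, "dy": 0, "dz": -0.6, "ax": 0, "ay": 0, "az": 0, "gripper": 1},
  {"dx": -0.9, "dy": 0, "dz": 0, "ax": 0, "ay": 0, "az": 0, "gripper": 1},
  {"dx": -0.9, "dy": 0, "dz": 0, "ax": 0, "ay": 0, "az": 0, "gripper": 1},
  {"dx": 0, "dy": 0, "dz": 0, "ax": 0, "ay": 0, "az": 0, "gripper": 1},
  {"dx": 0, "dy": 0, "dz": 0, "ax": 0, "ay": 0, "az": 0, "gripper": 1},
])

```text
clock: 12.4
eef_pos: [493.1, -8.1, 331.7]
eef_rot: [3.141, -0.001, 0.087]
wrist_force: [-0.1, 0.7, -0.6]
finger_gap: 0.3
finger_force: 0.0
```

Run:
```python
from h import *
from cell import manip
s=manip.read_state();print(s["eef_pos"],s["finger_gap"])
B=[570.3,-61.7,.087];th=1.682
def hp(th,ph):  # hasp points in box frame: hinge, tip r=58 & tab end
    h=np.array([85-178*np.cos(th)+4*np.sin(th),178*np.sin(th)+4*np.cos(th)+90])
    a=ph; d=np.array([-np.sin(a),-np.cos(a)]); n=np.array([-np.cos(a),np.sin(a)])
    # rotate by lid angle (shut frame -> lid angle th): (-1,0)->(-cos,sin)
    M=np.array([[np.cos(th),np.sin(th)],[-np.sin(th),np.cos(th)]])
    f=lambda r,o:h+M@(d*r+n*o)
    return [(*f(r,o)[:1],y,f(r,o)[1]) for r,o in((0,0),(61,4),(52,27)) for y in(-18,18)]
ims=[]
for n,(x,y) in(("scene",(165,165)),("side",(250,85))):
    c=cam(n);im=c["image"][:,:,::-1].copy()
    a=cv2.resize(im[y:y+120,x:x+80],(400,600),interpolation=cv2.INTER_CUBIC)
    for ph,col in((2.0,(255,0,0)),(2.4,(0,255,0)),(2.8,(0,0,255))):
        for u in proj(c,place(B,hp(th,ph))): cv2.circle(a,tuple(int(v) for v in (u-(x,y)+.4)*5),3,col,1)
    ims.append(a)
cv2.imwrite("pics/p4.png",np.hstack(ims))
```

```text
[493.11821838  -8.13571938 331.73164046] 0.345641947938897
```

View pics/p4.png

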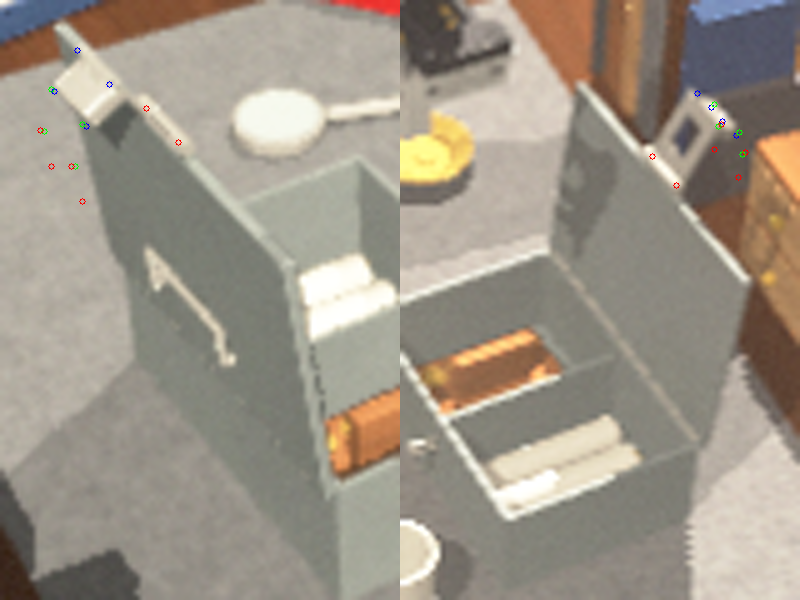

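The tray lies in the bay and the hasp stands at about 2.0 rad, matching the φ=2.0 overlay at side (690–740, 95–130). I go over the lid at local y≈112, clear of the hasp, and come down behind it.

Emit:
jog_arm([
  {"dx": 0, "dy": -0.65, "dz": 0, "ax": 0, "ay": 0, "az": 0, "gripper": 1},
  {"dx": 0, "dy": -0.65, "dz": 0, "ax": 0, "ay": 0, "az": 0, "gripper": 1},
  {"dx": 0.9, "dy": 0, "dz": 0, "ax": 0, "ay": 0, "az": 0, "gripper": 1},
  {"dx": 0.9, "dy": 0, "dz": 0, "ax": 0, "ay": 0, "az": 0, "gripper": 1},
  {"dx": 0.9, "dy": 0, "dz": 0, "ax": 0, "ay": 0, "az": 0, "gripper": 1},
  {"dx": 0.9, "dy": 0, "dz": 0, "ax": 0, "ay": 0, "az": 0, "gripper": 1},
  {"dx": 0.9, "dy": 0, "dz": 0, "ax": 0, "ay": 0, "az": 0, "gripper": 1},
  {"dx": 0.9, "dy": 0, "dz": 0, "ax": 0, "ay": 0, "az": 0, "gripper": 1},
  {"dx": 0, "dy": 0, "dz": 0, "ax": 0, "ay": 0, "az": 0, "gripper": 1},
])

```text
clock: 13.62
eef_pos: [705.1, 62.6, 327.4]
eef_rot: [-3.141, 0.004, 0.087]
wrist_force: [-0.6, -0.2, -1.1]
finger_gap: 0.2
finger_force: 0.0
```

```bash
cat > loc.py <<'E'
from h import *
from cell import manip
s=manip.read_state();p=s["eef_pos"];B=np.array([570.3,-61.7,0])
l=R.from_euler("z",-.087).apply(p-B);print("local",l.round(1),"rot",s["eef_rot"].round(3),"F",s["wrist_force"].round(1),s["joints"].round(2),s["clock"])
E
python3 loc.py
python3 - <<'E'
from h import *
import pickle
cs=pickle.load(open("cams.pkl","rb"))
c=cs["side"]
for n,u,z in(("cup",(249,195),75),("medal",(228,170.5),12),("lidscale",(228,170.5),0)):
    q=least_squares(lambda p:proj(c,[p[0],p[1],z])[0]-u,[400,0],x_scale=100).x
    print(n,q.round(0),R.from_euler("z",-.087).apply([q[0]-570.3,q[1]+61.7,0]).round(0))
d=150
for th in np.linspace(1.6,0,17): print(round(th,2),round(85-d*np.cos(th)+8*np.sin(th)+8,1),round(98+d*np.sin(th)+8*np.cos(th),1))
E
```

```text
local [145.1 112.1 327.4] rot [-3.141  0.004  0.087] F [-0.6 -0.2 -1.1] [0.04 0.66 0.75 0.   1.74 1.52] 13.625
cup [ 411. -180.] [-169. -104.    0.]
medal [393.  21.] [-169.   98.    0.]
lidscale [396.  32.] [-166.  108.    0.]
1.6 105.4 247.7
1.5 90.4 248.2
1.4 75.4 247.2
1.3 60.6 244.7
1.2 46.1 240.7
1.1 32.1 235.3
1.0 18.7 228.5
0.9 6.0 220.5
0.8 -5.8 211.2
0.7 -16.6 200.8
0.6 -26.3 189.3
0.5 -34.8 176.9
0.4 -42.0 163.8
0.3 -47.9 150.0
0.2 -52.4 135.6
0.1 -55.5 120.9
0.0 -57.0 106.0
```

Emit:
jog_arm([
  {"dx": 0, "dy": 0, "dz": 0.95, "ax": 0, "ay": 0, "az": 0, "gripper": 1},
  {"dx": 0, "dy": 0, "dz": 0.95, "ax": 0, "ay": 0, "az": 0, "gripper": 1},
  {"dx": -0.3, "dy": 0, "dz": 0, "ax": 0, "ay": 0, "az": 0, "gripper": 1},
  {"dx": -0.35, "dy": 0, "dz": 0, "ax": 0, "ay": 0, "az": 0, "gripper": 1},
  {"dx": -0.35, "dy": 0, "dz": 0, "ax": 0, "ay": 0, "az": 0, "gripper": 1},
  {"dx": -0.38, "dy": 0, "dz": 0, "ax": 0, "ay": 0, "az": 0, "gripper": 1},
  {"dx": -0.38, "dy": 0, "dz": 0.03, "ax": 0, "ay": 0, "az": 0, "gripper": 1},
  {"dx": -0.37, "dy": 0, "dz": 0.06, "ax": 0, "ay": 0, "az": 0, "gripper": 1},
])

```text
clock: 14.62
eef_pos: [618.1, 55.0, 252.0]
eef_rot: [3.141, -0.002, 0.087]
wrist_force: [4.9, 0.1, -2.0]
finger_gap: 0.6
finger_force: 2.0
```

```bash
python3 loc.py
```

```text
local [ 57.8 112.1 252. ] rot [ 3.141e+00 -2.000e-03  8.700e-02] F [ 4.9  0.1 -2. ] [0.03 0.44 1.25 0.   1.46 1.51] 14.625
```

Emit:
jog_arm([
  {"dx": -0.36, "dy": 0, "dz": 0.13, "ax": 0, "ay": 0, "az": 0, "gripper": 1},
  {"dx": -0.35, "dy": 0, "dz": 0.15, "ax": 0, "ay": 0, "az": 0, "gripper": 1},
  {"dx": -0.33, "dy": 0, "dz": 0.18, "ax": 0, "ay": 0, "az": 0, "gripper": 1},
  {"dx": -0.32, "dy": 0, "dz": 0.2, "ax": 0, "ay": 0, "az": 0, "gripper": 1},
  {"dx": -0.3, "dy": 0, "dz": 0.23, "ax": 0, "ay": 0, "az": 0, "gripper": 1},
  {"dx": -0.27, "dy": 0, "dz": 0.26, "ax": 0, "ay": 0, "az": 0, "gripper": 1},
  {"dx": -0.24, "dy": 0, "dz": 0.29, "ax": 0, "ay": 0, "az": 0, "gripper": 1},
  {"dx": -0.21, "dy": 0, "dz": 0.31, "ax": 0, "ay": 0, "az": 0, "gripper": 1},
])

```text
clock: 15.62
eef_pos: [523.1, 46.7, 181.8]
eef_rot: [3.141, -0.002, 0.087]
wrist_force: [1.2, -0.5, 2.9]
finger_gap: 0.6
finger_force: 1.2
```

```bash
python3 loc.py
```

```text
local [-37.6 112.1 181.8] rot [ 3.141e+00 -2.000e-03  8.700e-02] F [ 1.2 -0.5  2.9] [ 0.02  0.27  1.63 -0.    1.24  1.5 ] 15.625
```

Emit:
jog_arm([
  {"dx": -0.18, "dy": 0, "dz": 0.33, "ax": 0, "ay": 0, "az": 0, "gripper": 1},
  {"dx": -0.15, "dy": 0, "dz": 0.34, "ax": 0, "ay": 0, "az": 0, "gripper": 1},
  {"dx": -0.12, "dy": 0, "dz": 0.34, "ax": 0, "ay": 0, "az": 0, "gripper": 1},
  {"dx": -0.08, "dy": 0, "dz": 0.32, "ax": 0, "ay": 0, "az": 0, "gripper": 1},
  {"dx": -0.04, "dy": 0, "dz": 0.25, "ax": 0, "ay": 0, "az": 0, "gripper": 1},
  {"dx": 0, "dy": 0, "dz": 0.15, "ax": 0, "ay": 0, "az": 0, "gripper": 1},
  {"dx": 0, "dy": 0, "dz": 0.05, "ax": 0, "ay": 0, "az": 0, "gripper": 1},
  {"dx": 0, "dy": 0, "dz": 0, "ax": 0, "ay": 0, "az": 0, "gripper": 1},
])

```text
clock: 16.62
eef_pos: [501.2, 44.8, 110.2]
eef_rot: [3.142, -0.0, 0.087]
wrist_force: [0.3, 0.1, 0.5]
finger_gap: 0.5
finger_force: 0.0
```

```bash
python3 loc.py
```

```text
local [-59.5 112.1 110.2] rot [ 3.142 -0.     0.087] F [0.3 0.1 0.5] [ 0.02  0.31  1.76 -0.    1.07  1.5 ] 16.625
```

Emit:
jog_arm([
  {"dx": 0, "dy": 0, "dz": 0.05, "ax": 0, "ay": 0, "az": 0, "gripper": 1},
  {"dx": 0, "dy": 0, "dz": 0.05, "ax": 0, "ay": 0, "az": 0, "gripper": 1},
  {"dx": 0, "dy": 0, "dz": 0.04, "ax": 0, "ay": 0, "az": 0, "gripper": 1},
  {"dx": 0, "dy": 0, "dz": 0, "ax": 0, "ay": 0, "az": 0, "gripper": 1},
  {"dx": 0, "dy": 0, "dz": 0, "ax": 0, "ay": 0, "az": 0, "gripper": 1},
])

```text
clock: 17.25
eef_pos: [501.3, 44.8, 106.1]
eef_rot: [3.142, -0.001, 0.087]
wrist_force: [-8.3, -0.3, 18.8]
finger_gap: 0.4
finger_force: 9.4
```

The lid is down: TCP 106 mm at 19 N matches its 98 mm top. I lift, move in front of the standing hasp at local (-140, 0), and press down.

Emit:
jog_arm([
  {"dx": 0, "dy": 0, "dz": -0.8, "ax": 0, "ay": 0, "az": 0, "gripper": 1},
  {"dx": 0, "dy": 0, "dz": -0.9, "ax": 0, "ay": 0, "az": 0, "gripper": 1},
  {"dx": 0, "dy": 0, "dz": -0.9, "ax": 0, "ay": 0, "az": 0, "gripper": 1},
  {"dx": -0.68, "dy": 0.93, "dz": 0, "ax": 0, "ay": 0, "az": 0, "gripper": 1},
  {"dx": -0.68, "dy": 0.93, "dz": 0, "ax": 0, "ay": 0, "az": 0, "gripper": 1},
  {"dx": -0.66, "dy": 0.94, "dz": 0, "ax": 0, "ay": 0, "az": 0, "gripper": 1},
  {"dx": 0, "dy": 0, "dz": 0, "ax": 0, "ay": 0, "az": 0, "gripper": 1},
  {"dx": 0, "dy": 0, "dz": 0, "ax": 0, "ay": 0, "az": 0, "gripper": 1},
])

```text
clock: 18.25
eef_pos: [430.6, -73.6, 208.7]
eef_rot: [-3.142, -0.0, 0.087]
wrist_force: [-1.1, -0.3, 0.1]
finger_gap: 0.6
finger_force: 0.0
```

```bash
python3 loc.py
python3 - <<'E'
from h import *
B=[570.3,-61.7,.087]
def hp(ph):
    d=np.array([-np.sin(ph),-np.cos(ph)]); n=np.array([-np.cos(ph),np.sin(ph)])
    return [(-93+(d*r+n*o)[0],y,94+(d*r+n*o)[1]) for r,o in((61,4),(52,27)) for y in(-18,18)]
ims=[]
for n in("scene","side"):
    c=cam(n);im=c["image"][:,:,::-1].copy()
    u0=proj(c,place(B,[(-120,0,100)]))[0].astype(int)-(40,60);x,y=u0
    a=cv2.resize(im[y:y+120,x:x+80],(400,600),interpolation=cv2.INTER_CUBIC)
    for ph,col in((1.6,(255,0,0)),(2.0,(0,255,0)),(2.4,(0,0,255))):
        for u in proj(c,place(B,hp(ph))): cv2.circle(a,tuple(int(v) for v in (u-(x,y)+.4)*5),3,col,1)
    ims.append(a)
cv2.imwrite("pics/p5.png",np.hstack(ims))
E
```

```text
local [-140.2    0.3  208.7] rot [-3.142 -0.     0.087] F [-1.1 -0.3  0.1] [-0.25  0.05  1.83  0.    1.27  1.23] 18.25
```

View pics/p5.png

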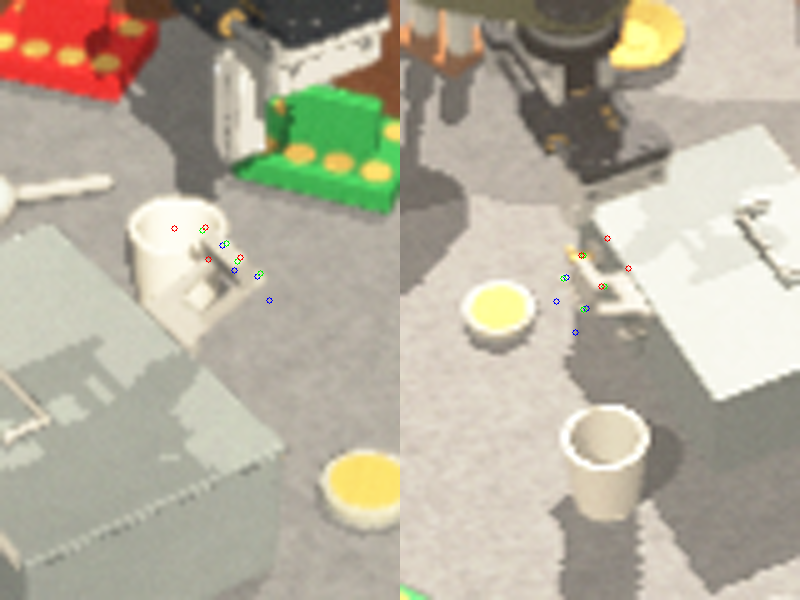

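The lid is shut and the hasp stands up at about 2.0 rad, with the tab near scene (235,255) and side (590,270). I press it down.

Emit:
jog_arm([
  {"dx": 0, "dy": 0, "dz": 0.7, "ax": 0, "ay": 0, "az": 0, "gripper": 1},
  {"dx": 0, "dy": 0, "dz": 0.6, "ax": 0, "ay": 0, "az": 0, "gripper": 1},
  {"dx": 0, "dy": 0, "dz": 0.3, "ax": 0, "ay": 0, "az": 0, "gripper": 1},
  {"dx": 0, "dy": 0, "dz": 0.3, "ax": 0, "ay": 0, "az": 0, "gripper": 1},
  {"dx": 0, "dy": 0, "dz": 0.3, "ax": 0, "ay": 0, "az": 0, "gripper": 1},
  {"dx": 0, "dy": 0, "dz": 0.3, "ax": 0, "ay": 0, "az": 0, "gripper": 1},
])

```text
clock: 19.1
eef_pos: [430.5, -73.8, 108.1]
eef_rot: [3.141, -0.0, 0.087]
wrist_force: [-0.3, -0.4, 0.0]
finger_gap: 0.2
finger_force: 0.5
```

Emit:
jog_arm([
  {"dx": 0, "dy": 0, "dz": 0.3, "ax": 0, "ay": 0, "az": 0, "gripper": 1},
  {"dx": 0, "dy": 0, "dz": 0.3, "ax": 0, "ay": 0, "az": 0, "gripper": 1},
  {"dx": 0, "dy": 0, "dz": 0.3, "ax": 0, "ay": 0, "az": 0, "gripper": 1},
  {"dx": 0, "dy": 0, "dz": 0.3, "ax": 0, "ay": 0, "az": 0, "gripper": 1},
])

```text
clock: 19.6
eef_pos: [430.6, -73.9, 60.1]
eef_rot: [3.141, -0.001, 0.087]
wrist_force: [-0.0, 0.2, -0.4]
finger_gap: 0.5
finger_force: 0.4
```

Emit:
jog_arm([
  {"dx": 0, "dy": 0, "dz": 0.2, "ax": 0, "ay": 0, "az": 0, "gripper": 1},
  {"dx": 0.12, "dy": 0, "dz": 0, "ax": 0, "ay": 0, "az": 0, "gripper": 1},
  {"dx": 0.12, "dy": 0, "dz": 0, "ax": 0, "ay": 0, "az": 0, "gripper": 1},
  {"dx": 0.06, "dy": 0, "dz": 0, "ax": 0, "ay": 0, "az": 0, "gripper": 1},
  {"dx": 0, "dy": 0, "dz": 0, "ax": 0, "ay": 0, "az": 0, "gripper": 1},
  {"dx": 0, "dy": 0, "dz": 0, "ax": 0, "ay": 0, "az": 0, "gripper": 1},
])

```text
clock: 20.35
eef_pos: [442.1, -72.8, 52.7]
eef_rot: [-3.142, 0.001, 0.087]
wrist_force: [-4.6, -0.8, -0.1]
finger_gap: 0.8
finger_force: 2.3
```

```bash
python3 loc.py
```

```text
local [-1.287e+02  1.000e-01  5.270e+01] rot [-3.142e+00  1.000e-03  8.700e-02] F [-4.6 -0.8 -0.1] [-0.24  0.29  1.95 -0.    0.9   1.24] 20.35
```

Contact on the tab end gives a 4.6 N push-back. I press a little further.

Emit:
jog_arm([
  {"dx": 0.06, "dy": 0, "dz": 0, "ax": 0, "ay": 0, "az": 0, "gripper": 1},
  {"dx": 0.04, "dy": 0, "dz": 0, "ax": 0, "ay": 0, "az": 0, "gripper": 1},
  {"dx": 0, "dy": 0, "dz": 0, "ax": 0, "ay": 0, "az": 0, "gripper": 1},
  {"dx": 0, "dy": 0, "dz": 0, "ax": 0, "ay": 0, "az": 0, "gripper": 1},
])

```text
clock: 20.85
eef_pos: [443.3, -72.5, 52.1]
eef_rot: [-3.141, 0.008, 0.087]
wrist_force: [-23.3, -4.5, 11.3]
finger_gap: 0.5
finger_force: 12.4
```

```bash
python3 loc.py
```

```text
local [-127.5    0.2   52.1] rot [-3.141  0.008  0.087] F [-23.3  -4.5  11.3] [-0.24  0.3   1.94 -0.    0.9   1.24] 20.85
```

It hit a hard stop at local x = -127.5 (expected -128), so the hasp is home. I back off and look.

Emit:
jog_arm([
  {"dx": -0.3, "dy": 0, "dz": 0, "ax": 0, "ay": 0, "az": 0, "gripper": 1},
  {"dx": -0.6, "dy": 0, "dz": 0, "ax": 0, "ay": 0, "az": 0, "gripper": 1},
  {"dx": 0, "dy": 0, "dz": -0.9, "ax": 0, "ay": 0, "az": 0, "gripper": 1},
  {"dx": 0, "dy": 0, "dz": -0.9, "ax": 0, "ay": 0, "az": 0, "gripper": 1},
  {"dx": 0, "dy": 0, "dz": -0.9, "ax": 0, "ay": 0, "az": 0, "gripper": 1},
  {"dx": 0, "dy": 0, "dz": -0.9, "ax": 0, "ay": 0, "az": 0, "gripper": 1},
  {"dx": 0, "dy": 0, "dz": -0.9, "ax": 0, "ay": 0, "az": 0, "gripper": 1},
  {"dx": 0, "dy": 0, "dz": 0, "ax": 0, "ay": 0, "az": 0, "gripper": 1},
])

```text
clock: 21.85
eef_pos: [411.5, -75.8, 235.2]
eef_rot: [3.14, -0.006, 0.087]
wrist_force: [-0.6, 0.1, 0.2]
finger_gap: 0.6
finger_force: 0.0
```

Run:
```python
from h import *
B=[570.3,-61.7,.087];ims=[]
for n in("scene","side"):
    c=cam(n);im=c["image"][:,:,::-1].copy()
    x,y=proj(c,place(B,[(-110,0,70)]))[0].astype(int)-(40,60)
    a=cv2.resize(im[y:y+120,x:x+80],(400,600),interpolation=cv2.INTER_CUBIC)
    for u in proj(c,place(B,[(-120,-18,42),(-120,18,42)])): cv2.circle(a,tuple(int(v) for v in (u-(x,y)+.4)*5),3,(0,0,255),1)
    ims.append(a)
cv2.imwrite("pics/p6.png",np.hstack(ims))
```

```text
(no output)
```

View pics/p6.png

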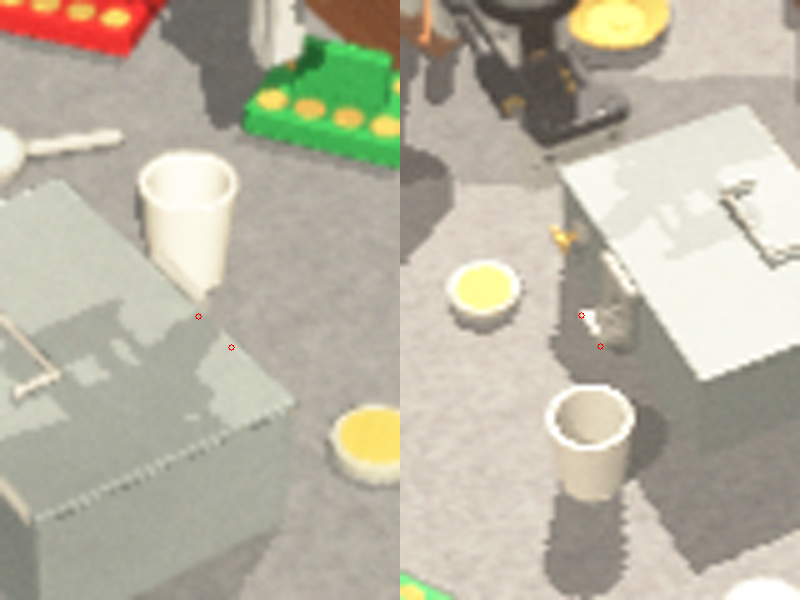

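The lid is shut and the hasp hangs flat on the front, with the tab at side (590,325) on its predicted place. The cup and medal look untouched. I hand the job in.

```bash
python3 -c "
from cell import job
print(job.sign_off())"
```

```text
the job is handed in; nothing more can be done
None
```

The job is handed in at about 22 s: the tray is in the empty bay, the lid is shut and the hasp is home over its staple. The pictures and contact forces agree, but the sign-off returned no verdict.

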